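Hold the sprung cover flush on the ring rack

ROBOT

A 6-joint arm with a two-finger parallel gripper is mounted at the origin on the work surface. World frame = base frame: x ahead of the robot, y to its left, z up, the work surface at z = 0. Lengths are in m, angles in rad, forces in N, time in s.
With the tool pointing down it reaches from about 0.35 to 0.775 m from the base axis. Payload 7.3 kg.
Tool frame: the origin (TCP) lies at the very end of the fingers, on their centre line; the grasp point (between the pads) lies 19 mm behind it (robot.hold_point_z is the distance from the TCP to the grasp point, in m); z points along the fingers, y is the direction in which the jaws open and shut (so a half turn about z gives the same grasp; the last joint's range is limited). The gripper opens to 92 mm and grips with 3 to 60 N. Pads are 19 mm wide; open, the fingers measure 130 mm over their backs; the gripper's body (75 mm by 190 mm) begins 47 mm behind the grasp point.
Start: joints at [-1.377, 0.342, 1.524, -0, 1.275, -0.146], TCP at [0.175, -0.495, 0.191] pointing down, gripper open.
Joint ranges: [-2.53, 2.53], [-0.77, 2.02], [0.04, 2.7], [-1, 4.14], [0.28, 2.66], [-3.11, 3.11]. Speed limits (rad/s): [2.57, 2.57, 3.14, 3.14, 3.14, 3.14].

INTERFACE

Orientations are given as [roll, pitch, yaw] about the fixed x, y, z axes, in that order (R = Rz(yaw) Ry(pitch) Rx(roll)).
In Python, from cell import monitor, viewer, robot gives the robot as it stands.
- The arm moves only by the tool move_arm, never from a script. Its argument "deltas" is a list of rows, each an object of numbers: "x", "y", "z": the shift along the tool's x, y, z in m; "wx", "wy", "wz": the turn, a rotation vector about the tool's x, y, z in degrees; "hand": the opening, from 0 (shut) to 1 (fully open). In form: [{"x": .., "y": .., "z": .., "wx": .., "wy": .., "wz": .., "hand": ..}, ...]. A call has 1 to 8 rows; each row is the pose to reach, as a shift and turn from the pose commanded when the call began, along the tool's axes at that moment; what a row does not reach only later rows make up. A row lasts 1/8 s, in which the tool goes at most 62.5 mm and 10.7 degrees, less where a joint would pass 70% of its speed; a pose out of reach is approached as far as the arm can. A call with a gripper value outside its range is refused whole. The fingers move at their own pace and stop on an object; "grip_force" is the grip in N (left out, the last holds). Time passes only in rows, so rows that repeat a pose let the fingers close. It gives the time, the measured TCP pose, the force and the opening at its end, in the units of the state.
- monitor.observe(): the state, without advancing time (a new reading comes with each control period).
- viewer.read_camera(name): name is "scene" or "top"; returns the picture (400x640x3 uint8, red, green, blue); there is no depth.
- viewer.camera_params(name): a dict with "camera_matrix" (3x3 intrinsics, pixels), "R" (3x3) and "t" (3): a world point X has camera coordinates R X + t. Camera axes: x right, y down, z forward; pixel columns grow to the right and rows downward; lengths in m; the calibration is good to about 2 mm. A picture is of the moment at which its call begins. camera_params takes no time and is no camera call.
- robot.hand_in(): hands the job in, once; it reports no verdict.
The state is a dict: "time": time; "qpos": joint angles; "qvel": joint speeds; "joint_efforts": joint torques, N m; "tool_pos": TCP position; "tool_rot": TCP orientation; "contact_force": force on the tool from outside, world axes, zero at the start; "torque": the same for the moment, N m; "opening": finger opening in m.
Only numpy, scipy, OpenCV 4.12 (cv2) and the standard library are available. Lean on these libraries where they do the work, as an engineer would, in place of code of your own. Each camera call takes 0.05 s, during which the arm holds its last target. There are 200 camera calls.

TASK

Pick up the square wooden cover by its knob, set it into the square well of the ring rack on top of the sprung platform, and press it down until its flat top face is level and flush with the rack's rim, so that I can slip the locking dowel in from the side; do not drive the platform to the bottom of its travel. Keep the cover steadily flush for at least three seconds and finish with the gripper still holding it down, because the spring lifts it as soon as you let go. Leave the four loose toy blocks standing around it undisturbed.

Things in the scene. Friction and masses are not known exactly. Their poses are not given: they have to be found in the camera images.
- cover: the loose cover: a plain beech square 58 x 58 mm, 18 mm thick, lying flat, with a round upright knob (24 mm diameter, 34 mm tall) on the middle of its top face; 52 mm tall in all, about 70 g. Origin: centre of its underside; x and y parallel to the square's sides, z up along the knob. It fits the well in any of its four quarter turns.
- cover_knob (a point): point on the axis of the cover's knob, 40 mm above the cover's underside (22 mm above its flat top face, 12 mm below the knob's top); a good place for the middle of the finger pads. Axes as the cover.
- cover_top (a point): centre of the cover's flat top face (at the foot of the knob), 18 mm above its underside. Axes as the cover. When the cover is flush this point coincides with well_rim.
- rack: the ring rack: a fixed plain beech block 100 mm wide (x), 300 mm long (y), 60 mm high, its square well near one end. Origin: on the shelf under the well's centre, 50 mm from that end. Two upright dowels (14 mm thick, tops 115 mm above the shelf) with wooden rings up to 62 mm in diameter stand 128 and 205 mm from the origin along +y.
- well_rim (a point): centre of the mouth of the rack's square well, in the plane of the rack's top face (the rim), 60 mm above the shelf. The well is 64 x 64 mm, its sides parallel to the rack's x and y, the walls round it 18 mm thick. Axes as the rack.
- platform (a joint): travel of the sprung 60 x 60 mm platform in the well, m: 0 at rest (its top 5 mm below the rim), growing as it is pushed straight down, 0.021 at the bottom stop. With the cover lying on it unpressed, the cover's flat top is 13 mm above the rim; flush is at 0.013. The spring pushes up with 3 N at rest and 0.4 N more per mm; the cover's weight alone does not move it.
- hexagon: bystander: navy painted wooden hexagon, 32 mm sides (64 mm over corners), 25 mm high, lying flat. Origin: centre of its underside.
- oval: bystander: pink beech oval block, 70 x 40 mm, 30 mm high. Origin: centre of its underside; x along its length.
- column: bystander: cream maple column standing upright, 36 mm diameter, 85 mm high. Origin: centre of its underside.
- roof: bystander: chipped red wooden roof piece, a gabled prism 40 mm long (x), 70 mm wide (y), 36 mm high. Origin: centre of its underside.
Mind the look-alikes: they are no part of the job. Of the things like the cover, leave any that is black; of the rest the smaller one is meant.

How it is judged:
On the way:
1. the cover is held in the well, level and flush with the rim, for three seconds on end (horizontal distance between cover_top and well_rim below 0.0045 m and z of cover_top in the frame of well_rim between -0.0035 and 0.0035 m and angle between cover_top's own z axis and vertical below 0.07 rad and value of joint platform between 0.008 and 0.018 m and contact force between the fingers and cover above 2 N), for 2.8 s.
At the end, for the whole second after the job is handed in: After about 3 s held so: cover in the well (centres within 4.5 mm), level within 4 degrees, flat top within 3.5 mm of the rim's height, platform at 8 to 18 mm of travel, at rest, the fingers bearing on the cover with over 2 N, still so at the end (all of step 1 and linear speed of cover below 0.01 m/s); the arm keeps its last pose, push and grip.
It fails at once if the platform is driven to the bottom of its travel (beyond 19.5 mm) (value of joint platform above 0.0195 m).
It fails at once if the hexagon is moved over 15 mm or tipped (distance of hexagon from where it was at the start of the episode above 0.015 m or angle between hexagon's own z axis and vertical above 0.3 rad).
It fails at once if the oval is moved over 15 mm or tipped (distance of oval from where it was at the start of the episode above 0.015 m or angle between oval's own z axis and vertical above 0.3 rad).
It fails at once if the column is moved over 15 mm or tipped (distance of column from where it was at the start of the episode above 0.015 m or angle between column's own z axis and vertical above 0.3 rad).
It fails at once if the roof is moved over 15 mm or tipped (distance of roof from where it was at the start of the episode above 0.015 m or angle between roof's own z axis and vertical above 0.3 rad).
It also fails if it takes over 43 s, if anything falls off the work surface, if the arm or the gripper's body presses on something with over 40 N, if the wrist force passes 120 N, or if a joint passes its speed limit or range.

## Working session

There is one attempt and no reset: what is moved stays moved. The work goes in short steps, Python scripts to look and compute and a tool call to move; the robot and the scene stay as the last step left them, time stands still between calls to the robot, and variables do not carry over. Pictures are saved under pics/ and viewed, about 8 in all and at most 12, crops included, and the job is handed in when it is done.

Besides the shell and the picture viewer there is one more tool, called after "Call:" as name(argument=value, ...) on one line, values as JSON. move_arm: Moves the arm, as the interface text tells. Its arguments: {"type":"object","properties":{"deltas":{"type":"array","items":{"type":"object","properties":{"x":{"type":"number"},"y":{"type":"number"},"z":{"type":"number"},"wx":{"type":"number"},"wy":{"type":"number"},"wz":{"type":"number"},"hand":{"type":"number"}}}},"grip_force":{"type":"number"}},"required":["deltas"]}

```bash
ls; mkdir -p pics; python3 - <<'E'
from cell import monitor, viewer, robot
import cv2,numpy as np
for n in("scene","top"):
    cv2.imwrite(f"pics/{n}0.png",viewer.read_camera(n)[:,:,::-1])
    p=viewer.camera_params(n);print(n,p)
print(monitor.observe())
E
```

```text
pics
scene {'camera_matrix': array([[361.83062856,   0.        , 317.43133202],
       [  0.        , 361.83062856, 201.42599607],
       [  0.        ,   0.        ,   1.        ]]), 'R': array([[ 0.82409346,  0.56629729,  0.01331715],
       [ 0.36112697, -0.50712016, -0.78257041],
       [-0.43641411,  0.64972034, -0.62241963]]), 't': array([-0.41745565, -0.25023489,  1.20433512])}
top {'camera_matrix': array([[383.39032116,   0.        , 319.01433407],
       [  0.        , 383.39032116, 202.29226914],
       [  0.        ,   0.        ,   1.        ]]), 'R': array([[ 0.00159236, -0.99987063, -0.01600556],
       [-0.98174528,  0.00148108, -0.19019466],
       [ 0.19019376,  0.01601624, -0.98161592]]), 't': array([-0.14561899,  0.59746   ,  0.9267447 ])}
{'time': 0.1, 'qpos': array([-1.37699098e+00,  3.42647670e-01,  1.52491824e+00,  9.81946260e-06,
        1.27538413e+00, -1.45981896e-01]), 'qvel': array([ 1.87378299e-04, -3.19370244e-03, -2.40813781e-03, -4.31134429e-04,
       -9.50494021e-06,  8.83827307e-04]), 'joint_efforts': array([ 2.36469292e-03, -4.32005703e+01, -2.44693100e+01,  7.19768484e-02,
        5.27594984e-02, -3.11957137e-05]), 'tool_pos': array([ 0.17492968, -0.49456996,  0.18991841]), 'tool_rot': array([-3.14025107e+00, -2.06741641e-04,  3.39784236e-01]), 'contact_force': array([ 0.20556278, -0.43841135, -0.05470875]), 'torque': array([ 0.02826602,  0.02264692, -0.06062982]), 'opening': 0.09206120217965091}
```

View pics/scene0.png

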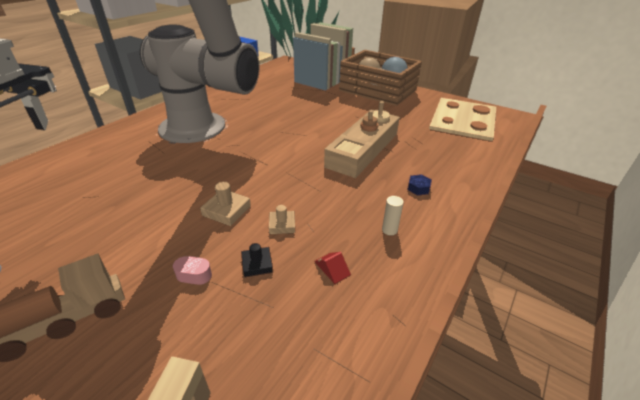

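View pics/top0.png

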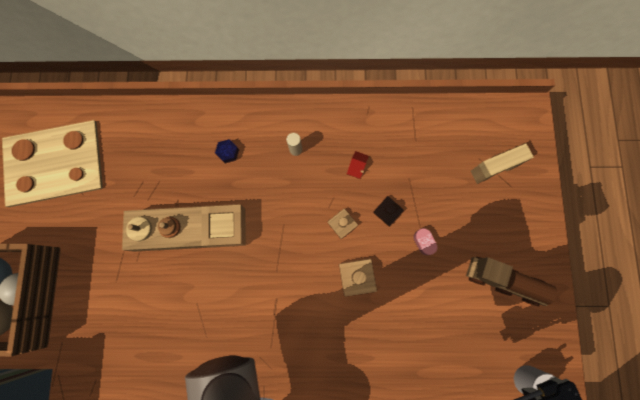

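The scene view shows the small beech cover at about (282,222), the larger beech one at (225,205), the black one at (257,260), and the rack at (362,145). In the top view the small cover is at (343,223), turned about 40°, and the well is at (221,225). Next I'll enlarge these and measure.

```bash
cat > h.py <<'E'
import cv2,numpy as np
from cell import monitor, viewer, robot
P={n:viewer.camera_params(n) for n in("scene","top")}
def ray(n,uv,z):
    p=P[n];d=p['R'].T@np.linalg.solve(p['camera_matrix'],[uv[0],uv[1],1.]);c=-p['R'].T@p['t']
    return c+d*(z-c[2])/d[2]
def px(n,X):
    p=P[n];q=p['camera_matrix']@(p['R']@np.asarray(X,float)+p['t']);return q[:2]/q[2]
def crop(img,x,y,w,h,s):
    return cv2.resize(img[y:y+h,x:x+w],None,fx=s,fy=s,interpolation=cv2.INTER_CUBIC)
E
python3 - <<'E'
from h import *
t=cv2.imread("pics/top0.png")
s=cv2.imread("pics/scene0.png")
a=crop(t,320,200,50,45,8); b=crop(t,195,200,50,50,8)[:360]
c=crop(s,260,195,50,45,8); d=crop(s,320,130,50,45,8)
cv2.imwrite("pics/z.png",np.vstack([np.hstack([a,b]),np.hstack([c,d])])[:720])
im=np.vstack([np.hstack([a,b[:360,:400]]),np.hstack([c,d])]);cv2.imwrite("pics/z.png",cv2.resize(im,(660,594)))
print(ray("top",(343,221),.04),ray("top",(221,225),.06),ray("scene",(282,210),.052))
E
```

```text
[ 0.55135003 -0.20728337  0.04      ] [0.53846525 0.10276077 0.06      ] [ 0.5582651  -0.21304981  0.052     ]
```

View pics/z.png

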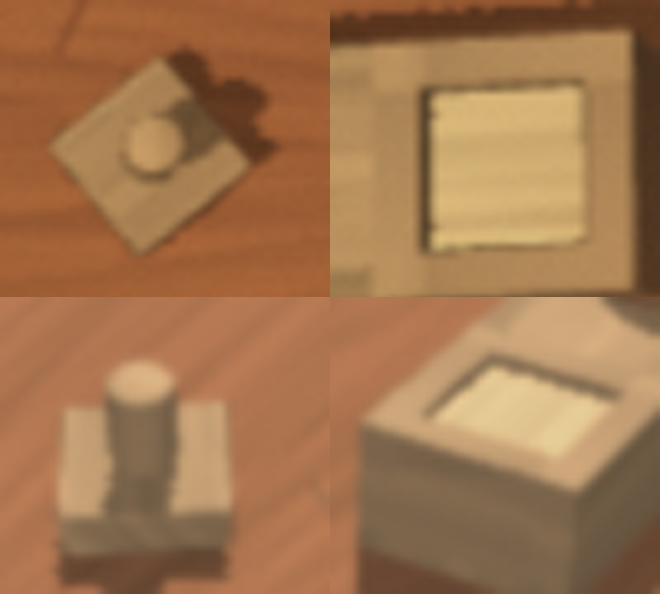

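```bash
python3 - <<'E'
from h import *
f=lambda l,ox,oy,sx,sy:[(ox+(x-sx)/6.6-.44,oy+(y-sy)/6.6-.44) for x,y in l]
c=[ray("top",p,.018) for p in f([(160,57),(250,162),(138,256),(48,148)],320,200,0,0)]
k=ray("top",f([(154,142)],320,200,0,0)[0],.052)
w=[ray("top",p,.06) for p in f([(421,88),(585,83),(587,241),(423,251)],195,200,330,0)]
o=[ray("top",p,.06) for p in f([(631,30),(635,290)],195,200,330,0)]
ks=ray("scene",f([(141,383)],260,195,0,297)[0],.052)
ws=[ray("scene",p,.06) for p in f([(425,417),(494,355),(622,394),(557,459)],320,130,330,297)]
for q in(c,w,ws,o):
  q=np.array(q);e=np.roll(q,-1,0)-q;print(q.mean(0).round(4),np.linalg.norm(e,axis=1).round(4),np.degrees(np.arctan2(e[:,1],e[:,0])).round(1))
print(k,ks)
E
```

```text
[ 0.5489 -0.206   0.018 ] [0.0554 0.0586 0.0559 0.0583] [-140.3  129.8   39.5  -50.7]
[0.5395 0.103  0.06  ] [0.0636 0.0612 0.0628 0.0632] [ -88.3 -176.7   93.5    3.9]
[0.5418 0.1008 0.06  ] [0.0622 0.0613 0.0619 0.0612] [  93.9    2.5  -86.2 -177.3]
[0.542  0.0534 0.06  ] [0.1008 0.1008] [-176.8    3.2]
[ 0.54943438 -0.20644769  0.052     ] [ 0.55113654 -0.20796809  0.052     ]
```

Call:
move_arm(deltas=[{"x":0.04,"y":-0.013,"z":0.0,"wz":-2,"hand":0.7},{"x":0.1,"y":-0.033,"z":0.0,"wz":-5,"hand":0.7},{"x":0.16,"y":-0.052,"z":0.01,"wz":-8,"hand":0.7},{"x":0.22,"y":-0.072,"z":0.02,"wz":-10,"hand":0.7},{"x":0.28,"y":-0.091,"z":0.03,"wz":-13,"hand":0.7},{"x":0.34,"y":-0.111,"z":0.04,"wz":-16,"hand":0.7},{"x":0.4,"y":-0.13,"z":0.04,"wz":-18,"hand":0.7},{"x":0.4495,"y":-0.146,"z":0.04,"wz":-20,"hand":0.7}])

```text
schema error: expected keys x, y, z, wx, wy, wz, hand
```

Call:
move_arm(deltas=[{"hand":0.7},{"hand":0.7},{"hand":0.7}])

```text
schema error: expected keys x, y, z, wx, wy, wz, hand
```

```bash
cat >> h.py <<'E'
from scipy.spatial.transform import Rotation as Ro
def go(target,yaw_deg):
    s=monitor.observe();R=Ro.from_euler('xyz',s['tool_rot'])
    T=Ro.from_euler('xyz',[np.pi,0,np.radians(yaw_deg)])
    print("t",s['time'],"pos",s['tool_pos'].round(4),"rot",np.degrees(s['tool_rot']).round(2),"F",s['contact_force'].round(2),"op",round(s['opening'],4))
    print("delta",(R.inv().apply(np.array(target)-s['tool_pos'])).round(4),np.degrees((R.inv()*T).as_rotvec()).round(2))
E
python3 - <<'E'
from h import *
go([.550,-.207,.021],39.5)
a=viewer.read_camera("scene")[:,:,::-1]; b=viewer.read_camera("top")[:,:,::-1]
u=px("scene",[.55,-.207,.05]).astype(int);v=px("top",[.55,-.207,.05]).astype(int)
cv2.imwrite("pics/a1.png",np.hstack([crop(a,u[0]-40,u[1]-60,80,100,5),crop(b,v[0]-40,v[1]-50,80,100,5)]))
E
```

```text
t 0.1 pos [ 0.1749 -0.4946  0.1899] rot [-1.7992e+02 -1.0000e-02  1.9470e+01] F [ 0.21 -0.44 -0.05] op 0.0921
delta [ 0.4494 -0.1459  0.1692] [ -0.07  -0.03 -20.03]
```

View pics/a1.png

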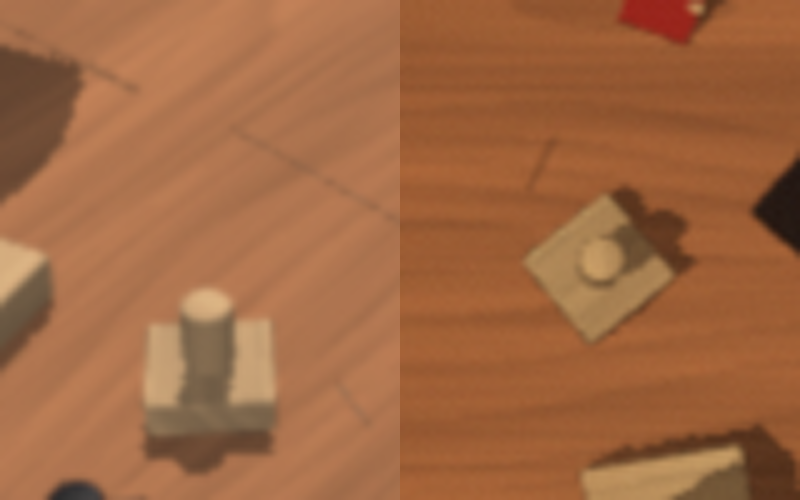

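The move was refused because every row needs all seven keys, so the arm hasn't moved. The picture shows the same scene with the cover in place (4 pictures viewed so far).

Call:
move_arm(deltas=[{"x":0.04,"y":-0.013,"z":0.0,"wx":0,"wy":0,"wz":-2,"hand":0.7},{"x":0.1,"y":-0.033,"z":0.0,"wx":0,"wy":0,"wz":-5,"hand":0.7},{"x":0.16,"y":-0.052,"z":0.01,"wx":0,"wy":0,"wz":-8,"hand":0.7},{"x":0.22,"y":-0.072,"z":0.02,"wx":0,"wy":0,"wz":-10,"hand":0.7},{"x":0.28,"y":-0.091,"z":0.03,"wx":0,"wy":0,"wz":-13,"hand":0.7},{"x":0.34,"y":-0.111,"z":0.04,"wx":0,"wy":0,"wz":-16,"hand":0.7},{"x":0.4,"y":-0.13,"z":0.04,"wx":0,"wy":0,"wz":-18,"hand":0.7},{"x":0.4495,"y":-0.146,"z":0.04,"wx":0,"wy":0,"wz":-20,"hand":0.7}])

```text
time: 1.2
tool_pos: [0.5515, -0.2059, 0.1501]
tool_rot: [-3.141, 0.0, 0.69]
contact_force: [0.6, -1.1, 0.8]
opening: 0.0642
```

Call:
move_arm(deltas=[{"x":0,"y":0,"z":0.02,"wx":0,"wy":0,"wz":0,"hand":0.7},{"x":0,"y":0,"z":0.05,"wx":0,"wy":0,"wz":0,"hand":0.7},{"x":0,"y":0,"z":0.06,"wx":0,"wy":0,"wz":0,"hand":0.7},{"x":0,"y":0,"z":0.06,"wx":0,"wy":0,"wz":0,"hand":0.7}])

```text
time: 1.7
tool_pos: [0.5498, -0.2076, 0.0902]
tool_rot: [-3.141, 0.0, 0.689]
contact_force: [0.1, 0.7, -0.4]
opening: 0.0649
```

```bash
python3 - <<'E'
from h import *
go([.550,-.207,.021],39.5)
a=viewer.read_camera("scene")[:,:,::-1]; b=viewer.read_camera("top")[:,:,::-1]
u=px("scene",[.55,-.207,.05]).astype(int);v=px("top",[.55,-.207,.05]).astype(int)
cv2.imwrite("pics/a2.png",np.hstack([crop(a,u[0]-40,u[1]-60,80,100,5),crop(b,v[0]-40,v[1]-50,80,100,5)]))
E
```

```text
t 1.7 pos [ 0.5498 -0.2076  0.0902] rot [-1.7994e+02  3.0000e-02  3.9450e+01] F [ 0.15  0.71 -0.38] op 0.0649
delta [ 0.0005 -0.0003  0.0692] [-0.06  0.03 -0.05]
```

View pics/a2.png

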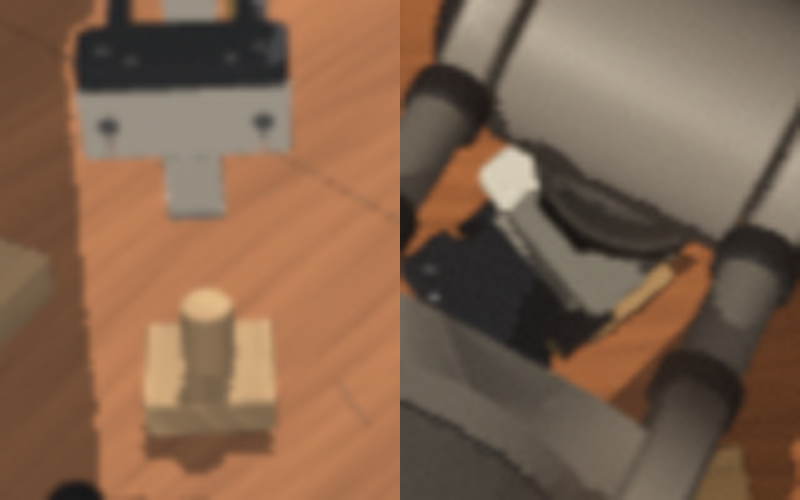

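The scene view shows the near finger's tip at crop (195,215) and the knob top at (207,305). I'll check that against the projection.

```bash
python3 - <<'E'
from h import *
u=px("scene",[.55,-.207,.05]).astype(int)-[40,60]
y=np.array([.635,-.772,0])
for X in ([.5498,-.2076,.0902]+.036*y,[.5498,-.2076,.0902]+.045*y,[.55,-.207,.052],[.55,-.207,.018]): print((px("scene",X)-u+.5)*5)
E
```

```text
[201.22345217 287.6215023 ]
[201.33396514 301.43561044]
[206.49456987 303.36310343]
[210.22890618 361.42334488]
```

```bash
python3 - <<'E'
from h import *
a=viewer.read_camera("scene")[:,:,::-1]
cv2.imwrite("pics/a3.png",crop(a,190,120,180,140,4))
print(px("scene",[.5498,-.2076,.0902])-[190,120]) 
E
```

```text
[89.66028598 73.4737535 ]
```

View pics/a3.png

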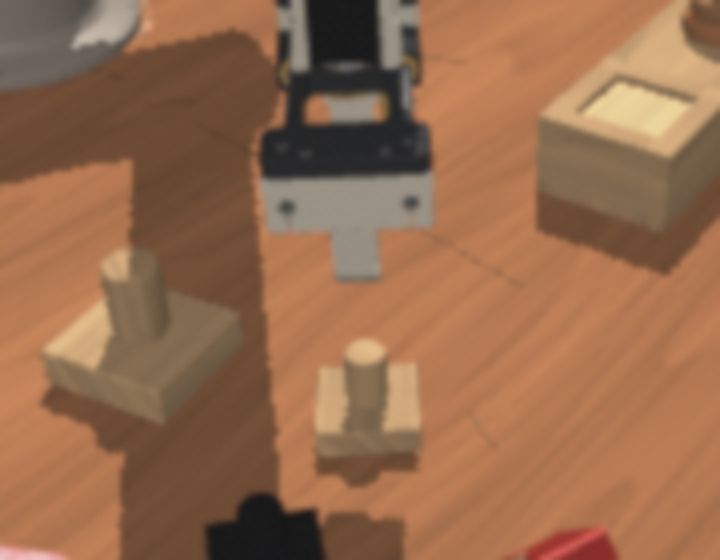

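The near finger's tip is seen at about (357,280), but it should project lower, near (358,338). So the fingers are drawn higher than the reported TCP. Lateral alignment is good. I'll descend gently and check by force and opening.

Call:
move_arm(deltas=[{"x":0,"y":0,"z":0.01,"wx":0,"wy":0,"wz":0,"hand":0.7},{"x":0,"y":0,"z":0.02,"wx":0,"wy":0,"wz":0,"hand":0.7},{"x":0,"y":0,"z":0.03,"wx":0,"wy":0,"wz":0,"hand":0.7},{"x":0,"y":0,"z":0.036,"wx":0,"wy":0,"wz":0,"hand":0.7},{"x":0,"y":0,"z":0.04,"wx":0,"wy":0,"wz":0,"hand":0.7},{"x":0,"y":0,"z":0.044,"wx":0,"wy":0,"wz":0,"hand":0.7}])

```text
time: 2.6
tool_pos: [0.5503, -0.2076, 0.0464]
tool_rot: [3.141, -0.0, 0.689]
contact_force: [0.7, -0.2, 0.2]
opening: 0.0639
```

```bash
python3 - <<'E'
from h import *
go([.550,-.207,.021],39.5)
a=viewer.read_camera("scene")[:,:,::-1]
cv2.imwrite("pics/a4.png",crop(a,230,140,100,110,5))
s=monitor.observe()['tool_pos']
print((px("scene",s)-[230,140])*5,(px("scene",s+[.023,-.028,0])-[230,140])*5) 
E
```

```text
t 2.6 pos [ 0.5503 -0.2076  0.0464] rot [179.98  -0.    39.47] F [ 0.66 -0.2   0.21] op 0.0639
delta [ 0.0002 -0.0007  0.0254] [ 0.02 -0.   -0.03]
[253.93340358 347.07509177] [254.49259243 401.2245386 ]
```

View pics/a4.png

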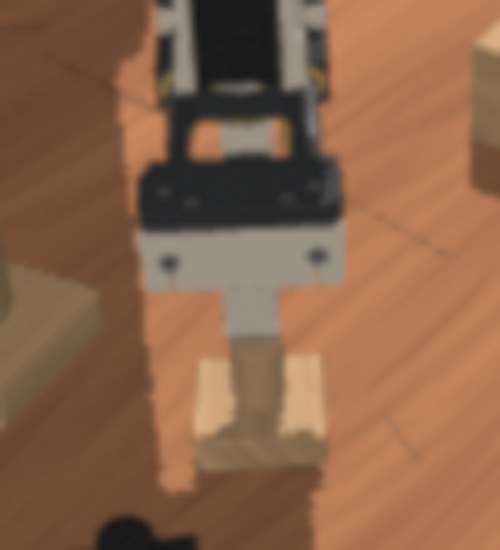

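The finger tip at (252,335) sits in front of the knob and looks about 35 mm higher than the reported TCP. There is no contact. Next I'll go down to grasp height and test the grip.

Call:
move_arm(deltas=[{"x":0,"y":0,"z":0.006,"wx":0,"wy":0,"wz":0,"hand":0.7},{"x":0,"y":0,"z":0.012,"wx":0,"wy":0,"wz":0,"hand":0.7},{"x":0,"y":0,"z":0.018,"wx":0,"wy":0,"wz":0,"hand":0.7},{"x":0,"y":0,"z":0.0225,"wx":0,"wy":0,"wz":0,"hand":0.7},{"x":0,"y":0,"z":0.0245,"wx":0,"wy":0,"wz":0,"hand":0.7},{"x":0,"y":0,"z":0.0245,"wx":0,"wy":0,"wz":0,"hand":0.7}])

```text
time: 3.4
tool_pos: [0.5501, -0.2075, 0.0219]
tool_rot: [-3.141, 0.0, 0.689]
contact_force: [0.1, 0.1, -0.1]
opening: 0.0643
```

Call:
move_arm(deltas=[{"x":0,"y":0,"z":0,"wx":0,"wy":0,"wz":0,"hand":0},{"x":0,"y":0,"z":0,"wx":0,"wy":0,"wz":0,"hand":0},{"x":0,"y":0,"z":0,"wx":0,"wy":0,"wz":0,"hand":0},{"x":0,"y":0,"z":0,"wx":0,"wy":0,"wz":0,"hand":0},{"x":0,"y":0,"z":0,"wx":0,"wy":0,"wz":0,"hand":0}], grip_force=45)

```text
time: 4.03
tool_pos: [0.5501, -0.2076, 0.022]
tool_rot: [3.141, 0.0, 0.689]
contact_force: [1.1, 0.4, 0.1]
opening: 0.0188
```

Call:
move_arm(deltas=[{"x":0,"y":0,"z":0,"wx":0,"wy":0,"wz":0,"hand":0},{"x":0,"y":0,"z":0,"wx":0,"wy":0,"wz":0,"hand":0}])

```text
time: 4.28
tool_pos: [0.5502, -0.2076, 0.022]
tool_rot: [3.141, 0.0, 0.689]
contact_force: [0.2, 0.1, -0.3]
opening: 0.0015
```

```bash
python3 - <<'E'
from h import *
go([.550,-.207,.021],39.5)
a=viewer.read_camera("scene")[:,:,::-1]
cv2.imwrite("pics/a5.png",crop(a,230,140,100,110,5))
s=monitor.observe()['tool_pos']
print((px("scene",s)-[230,140])*5,(px("scene",s+[.008,-.009,0])-[230,140])*5) 
E
```

```text
t 4.275 pos [ 0.5502 -0.2076  0.022 ] rot [179.99   0.    39.47] F [ 0.19  0.06 -0.31] op 0.0015
delta [ 0.0002 -0.0005  0.001 ] [ 0.01  0.   -0.03]
[256.78590857 388.0101409 ] [258.05357823 405.66900092]
```

View pics/a5.png

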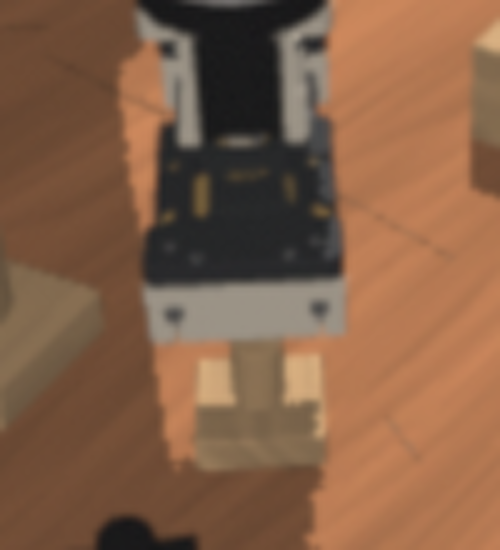

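The gripper closed on air (opening 0.0015) and the knob still stands in front of it and is visible. So the real tips are higher than the reported TCP, or else behind the knob. If they are higher, they should touch the knob top after about 6 mm of slow descent.

Call:
move_arm(deltas=[{"x":0,"y":0,"z":0.0015,"wx":0,"wy":0,"wz":0,"hand":0},{"x":0,"y":0,"z":0.003,"wx":0,"wy":0,"wz":0,"hand":0},{"x":0,"y":0,"z":0.004,"wx":0,"wy":0,"wz":0,"hand":0}], grip_force=10)

```text
time: 4.7
tool_pos: [0.5501, -0.2075, 0.0178]
tool_rot: [-3.141, 0.0, 0.689]
contact_force: [-0.6, -0.3, -0.6]
opening: 0.0002
```

```bash
python3 - <<'E'
from h import *
go([.550,-.207,.021],39.5)
b=viewer.read_camera("top")[:,:,::-1]
s=monitor.observe()['tool_pos'];u=px("top",s);print((u-[280,160]+.5)*5, (px("top",[.55,-.207,.052])-[280,160]+.5)*5)
cv2.imwrite("pics/a6.png",crop(b,280,160,120,110,5))
E
```

```text
t 4.7 pos [ 0.5501 -0.2075  0.0178] rot [-1.7999e+02  1.0000e-02  3.9470e+01] F [-0.57 -0.25 -0.57] op 0.0002
delta [ 0.0003 -0.0004 -0.0032] [-0.01  0.01 -0.03]
[315.97398499 316.0274795 ] [318.03990755 306.7751214 ]
```

View pics/a6.png

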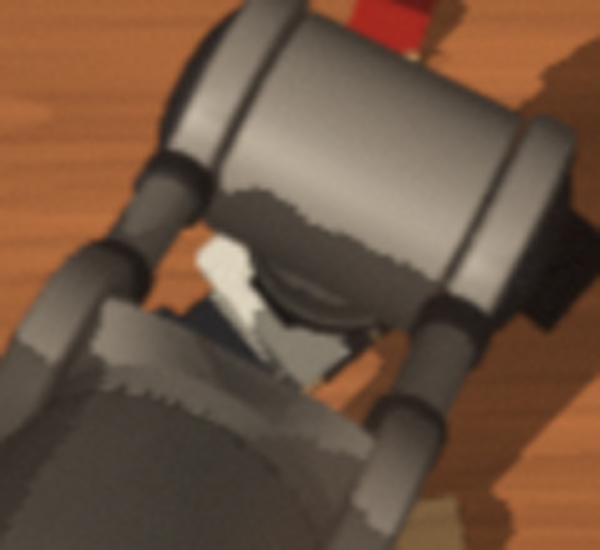

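The top view is mostly hidden by the wrist. I'll continue the touch probe.

Call:
move_arm(deltas=[{"x":0,"y":0,"z":0.001,"wx":0,"wy":0,"wz":0,"hand":0},{"x":0,"y":0,"z":0.002,"wx":0,"wy":0,"wz":0,"hand":0}])

```text
time: 5.0
tool_pos: [0.5502, -0.2076, 0.0161]
tool_rot: [3.141, 0.0, 0.689]
contact_force: [-2.4, 0.3, 8.5]
opening: 0.0006
```

Call:
move_arm(deltas=[{"x":0,"y":0,"z":0.001,"wx":0,"wy":0,"wz":0,"hand":0},{"x":0,"y":0,"z":0.002,"wx":0,"wy":0,"wz":0,"hand":0}])

```text
time: 5.25
tool_pos: [0.5503, -0.2076, 0.016]
tool_rot: [3.141, -0.0, 0.689]
contact_force: [-6.0, 2.6, 21.1]
opening: 0.0004
```

```bash
python3 - <<'E'
from h import *
for h in(.022,.1,.15,.2,.25,.3):print(h,(px("top",[.55,-.2075,h])-[280,160]+.5)*5)
E
```

```text
0.022 [316.38273415 314.92660641]
0.1 [323.59205586 292.65693318]
0.15 [328.87266755 276.34506618]
0.2 [334.77652117 258.10799811]
0.25 [341.42087307 237.58352279]
0.3 [348.95436173 214.31249434]
```

```bash
python3 - <<'E'
from h import *
s=monitor.observe();print(s['contact_force'],s['torque'])
E
```

```text
[-6.00226726  2.6015669  21.05240291] [0.49819989 1.07474215 0.01844722]
```

Call:
move_arm(deltas=[{"x":0,"y":0,"z":-0.004,"wx":0,"wy":0,"wz":0,"hand":0},{"x":0,"y":0,"z":-0.012,"wx":0,"wy":0,"wz":0,"hand":0.7},{"x":0,"y":0,"z":-0.02,"wx":0,"wy":0,"wz":0,"hand":0.7},{"x":0,"y":0,"z":-0.02,"wx":0,"wy":0,"wz":0,"hand":0.7},{"x":0,"y":0,"z":-0.02,"wx":0,"wy":0,"wz":0,"hand":0.7},{"x":0,"y":0,"z":-0.02,"wx":0,"wy":0,"wz":0,"hand":0.7},{"x":0,"y":0,"z":-0.02,"wx":0,"wy":0,"wz":0,"hand":0.7}])

```text
time: 6.12
tool_pos: [0.55, -0.2074, 0.0337]
tool_rot: [-3.141, 0.0, 0.689]
contact_force: [0.1, 0.2, 0.3]
opening: 0.0561
```

```bash
python3 - <<'E'
from h import *
a=viewer.read_camera("scene")[:,:,::-1]
go([.550,-.207,-.0147],39.5)
cv2.imwrite("pics/a7.png",crop(a,220,120,120,120,5))
E
```

```text
t 6.175 pos [ 0.55   -0.2075  0.0338] rot [-1.7998e+02  1.0000e-02  3.9470e+01] F [-0.86  0.1   0.3 ] op 0.0599
delta [ 0.0003 -0.0004  0.0485] [-0.02  0.01 -0.03]
```

View pics/a7.png

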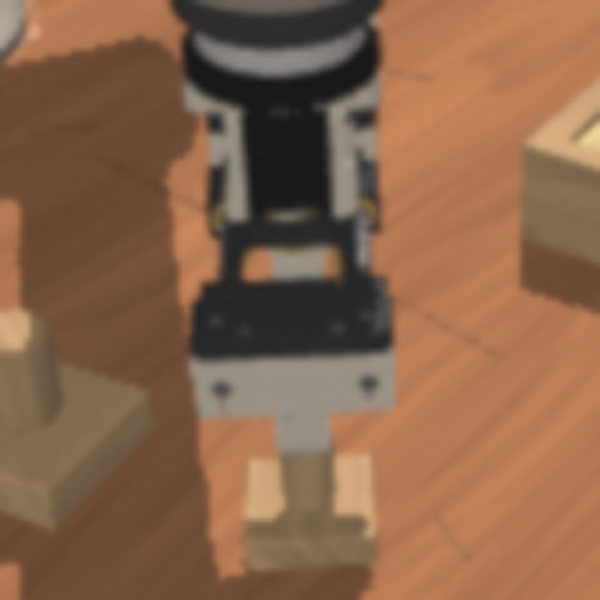

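The torque fits a purely axial contact (lever arm about 0.18 m, no lateral offset). So the closed tips landed on the knob top at a reported z of about 0.0163, and the real tips are about 36 mm above the reported TCP. This picture shows the finger right above and in front of the knob, around (305,450). I'll descend by that offset, watching the force.

Call:
move_arm(deltas=[{"x":0,"y":0,"z":0.007,"wx":0,"wy":0,"wz":0,"hand":0.7},{"x":0,"y":0,"z":0.014,"wx":0,"wy":0,"wz":0,"hand":0.7},{"x":0,"y":0,"z":0.021,"wx":0,"wy":0,"wz":0,"hand":0.7},{"x":0,"y":0,"z":0.026,"wx":0,"wy":0,"wz":0,"hand":0.7},{"x":0,"y":0,"z":0.028,"wx":0,"wy":0,"wz":0,"hand":0.7}])

```text
time: 6.8
tool_pos: [0.55, -0.2075, 0.0055]
tool_rot: [-3.141, 0.0, 0.689]
contact_force: [0.1, 0.3, -0.4]
opening: 0.0641
```

Call:
move_arm(deltas=[{"x":0,"y":0,"z":0.004,"wx":0,"wy":0,"wz":0,"hand":0.7},{"x":0,"y":0,"z":0.008,"wx":0,"wy":0,"wz":0,"hand":0.7},{"x":0,"y":0,"z":0.01,"wx":0,"wy":0,"wz":0,"hand":0.7}])

```text
time: 7.18
tool_pos: [0.5501, -0.2075, -0.0042]
tool_rot: [-3.141, 0.0, 0.689]
contact_force: [-0.5, -0.5, 0.5]
opening: 0.0643
```

Call:
move_arm(deltas=[{"x":0,"y":0,"z":0.003,"wx":0,"wy":0,"wz":0,"hand":0.7},{"x":0,"y":0,"z":0.006,"wx":0,"wy":0,"wz":0,"hand":0.7},{"x":0,"y":0,"z":0.008,"wx":0,"wy":0,"wz":0,"hand":0.7}])

```text
time: 7.55
tool_pos: [0.5501, -0.2075, -0.0122]
tool_rot: [-3.142, 0.0, 0.689]
contact_force: [0.3, -0.3, 0.2]
opening: 0.0643
```

Call:
move_arm(deltas=[{"x":0,"y":0,"z":0,"wx":0,"wy":0,"wz":0,"hand":0},{"x":0,"y":0,"z":0,"wx":0,"wy":0,"wz":0,"hand":0},{"x":0,"y":0,"z":0,"wx":0,"wy":0,"wz":0,"hand":0},{"x":0,"y":0,"z":0,"wx":0,"wy":0,"wz":0,"hand":0},{"x":0,"y":0,"z":0,"wx":0,"wy":0,"wz":0,"hand":0},{"x":0,"y":0,"z":0,"wx":0,"wy":0,"wz":0,"hand":0},{"x":0,"y":0,"z":0,"wx":0,"wy":0,"wz":0,"hand":0}], grip_force=45)

```text
time: 8.43
tool_pos: [0.5501, -0.2075, -0.0119]
tool_rot: [3.142, 0.0, 0.689]
contact_force: [-1.0, 0.1, 1.6]
opening: 0.0229
```

The knob is gripped (opening 0.0229 m), with the reported TCP 30 mm below the cover's top face. Next: lift, then carry to above the well.

Call:
move_arm(deltas=[{"x":0,"y":0,"z":-0.015,"wx":0,"wy":0,"wz":0,"hand":0},{"x":0,"y":0,"z":-0.045,"wx":0,"wy":0,"wz":0,"hand":0},{"x":0,"y":0,"z":-0.075,"wx":0,"wy":0,"wz":0,"hand":0},{"x":0,"y":0,"z":-0.1,"wx":0,"wy":0,"wz":0,"hand":0},{"x":0,"y":0,"z":-0.1,"wx":0,"wy":0,"wz":0,"hand":0}])

```text
time: 9.05
tool_pos: [0.5516, -0.2083, 0.0907]
tool_rot: [3.136, -0.002, 0.689]
contact_force: [0.1, 0.4, -1.3]
opening: 0.0233
```

Call:
move_arm(deltas=[{"x":0.019,"y":-0.025,"z":0,"wx":0,"wy":0,"wz":-5,"hand":0},{"x":0.047,"y":-0.061,"z":0,"wx":0,"wy":0,"wz":-13,"hand":0},{"x":0.075,"y":-0.098,"z":0,"wx":0,"wy":0,"wz":-21,"hand":0},{"x":0.104,"y":-0.135,"z":0,"wx":0,"wy":0,"wz":-29,"hand":0},{"x":0.132,"y":-0.172,"z":0,"wx":0,"wy":0,"wz":-37,"hand":0},{"x":0.161,"y":-0.208,"z":0,"wx":0,"wy":0,"wz":-45,"hand":0},{"x":0.1894,"y":-0.2457,"z":0,"wx":0,"wy":0,"wz":-53.5,"hand":0},{"x":0.1894,"y":-0.2457,"z":0,"wx":0,"wy":0,"wz":-53.5,"hand":0}])

```text
time: 10.05
tool_pos: [0.539, 0.1055, 0.087]
tool_rot: [-3.14, -0.0, 1.628]
contact_force: [-0.2, -0.7, -1.1]
opening: 0.0231
```

Call:
move_arm(deltas=[{"x":0,"y":0,"z":0.008,"wx":0,"wy":0,"wz":0,"hand":0},{"x":0,"y":0,"z":0.015,"wx":0,"wy":0,"wz":0,"hand":0},{"x":0,"y":0,"z":0.015,"wx":0,"wy":0,"wz":0,"hand":0}])

```text
time: 10.42
tool_pos: [0.5396, 0.1014, 0.0719]
tool_rot: [-3.14, 0.0, 1.621]
contact_force: [-0.6, -0.0, -0.3]
opening: 0.0231
```

```bash
python3 - <<'E'
from h import *
a=viewer.read_camera("scene")[:,:,::-1]; b=viewer.read_camera("top")[:,:,::-1]
go([.540,.1025,.060],93.1)
cv2.imwrite("pics/b1.png",np.hstack([crop(a,310,90,100,90,4),crop(b,190,190,65,90,4)]))
cv2.imwrite("pics/b1full.png",a)
z=monitor.observe()['tool_pos'][2]+.030
for c in np.array([[1,1],[1,-1],[-1,-1],[-1,1]])*.029:
    r=np.radians(3.2);X=[.54+np.cos(r)*c[0]-np.sin(r)*c[1],.1025+np.sin(r)*c[0]+np.cos(r)*c[1],z]
    print([((px("scene",X-np.array([0,0,h]))-[310,90]+.5)*4).round() for h in(0,.018)])
E
```

```text
t 10.525 pos [0.5402 0.1018 0.0728] rot [-1.7998e+02  1.0000e-02  9.2890e+01] F [-0.53  0.1  -0.67] op 0.0229
delta [ 0.0007 -0.0002  0.0128] [-0.02  0.01 -0.21]
[array([219., 162.]), array([217., 186.])]
[array([181., 197.]), array([178., 222.])]
[array([103., 174.]), array([101., 198.])]
[array([143., 141.]), array([142., 164.])]
```

View pics/b1.png

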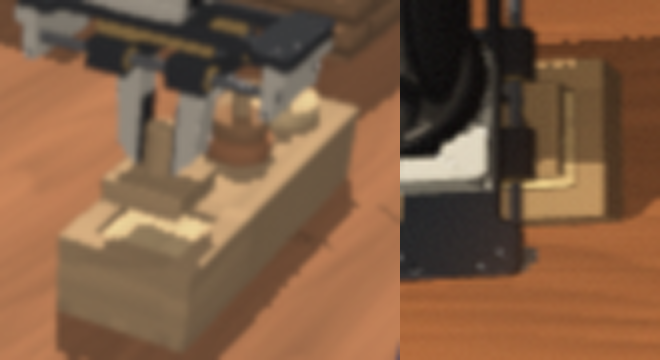

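The cover is held level just above the well. In the scene view its left and front corners are near (103,178) and (180,212), close to the projected ones. Now I'll lower it to the rim, then into the well slowly.

Call:
move_arm(deltas=[{"x":0.0005,"y":0,"z":0.008,"wx":0,"wy":0,"wz":0,"hand":0},{"x":0.0005,"y":0,"z":0.016,"wx":0,"wy":0,"wz":0,"hand":0},{"x":0.0005,"y":0,"z":0.022,"wx":0,"wy":0,"wz":0,"hand":0},{"x":0.0005,"y":0,"z":0.022,"wx":0,"wy":0,"wz":0,"hand":0}])

```text
time: 11.02
tool_pos: [0.5397, 0.103, 0.0503]
tool_rot: [-3.14, 0.0, 1.623]
contact_force: [-0.4, 0.7, -0.6]
opening: 0.0232
```

```bash
python3 - <<'E'
from h import *
a=viewer.read_camera("scene")[:,:,::-1]; b=viewer.read_camera("top")[:,:,::-1]
go([.540,.1025,.043],93.1)
cv2.imwrite("pics/b2.png",np.hstack([crop(a,320,105,60,70,7),crop(b,215,195,35,70,7)]))
for X in ([.032,.032],[.032,-.032],[-.032,-.032],[-.032,.032]):
    r=np.radians(3.2);o=[]
    for k in(1,29/32):
        c=np.array(X)*k;W=[.54+np.cos(r)*c[0]-np.sin(r)*c[1],.1025+np.sin(r)*c[0]+np.cos(r)*c[1]]
        z=.06 if k==1 else .081
        o+=[((px("scene",W+[z])-[320,105]+.5)*7).round(),((px("top",W+[z])-[215,195]+.5)*7).round()+[420,0]]
    print(*o)
E
```

```text
t 11.125 pos [0.5402 0.1031 0.051 ] rot [1.800e+02 1.000e-02 9.297e+01] F [-0.72 -0.28 -0.09] op 0.0228
delta [-0.0006 -0.0002  0.008 ] [ 0.    0.01 -0.13]
[314. 275.] [378. 127.] [308. 229.] [369. 125.]
[241. 346.] [553. 117.] [242. 292.] [531. 116.]
[ 94. 300.] [556. 292.] [107. 251.] [533. 278.]
[171. 233.] [378. 302.] [177. 191.] [369. 287.]
```

View pics/b2.png

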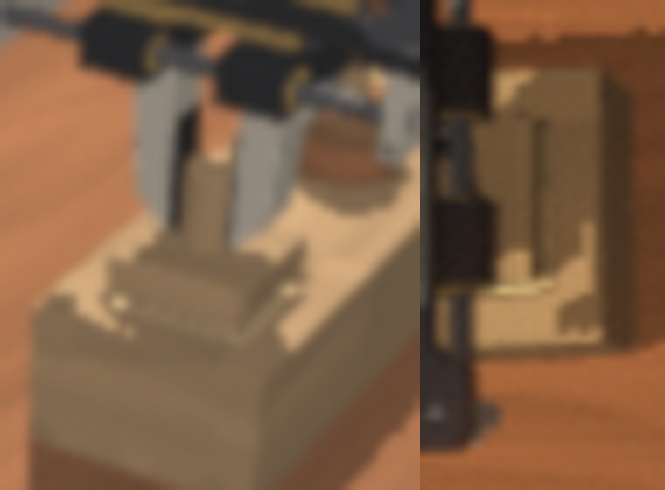

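The cover is just above the mouth and its edges match the projected ones (right edge about 535 seen vs 532, front corner about (240,290) vs (242,292)). A strip of platform shows around it. I'll insert slowly.

Call:
move_arm(deltas=[{"x":-0.0005,"y":0,"z":0.002,"wx":0,"wy":0,"wz":0,"hand":0},{"x":-0.0005,"y":0,"z":0.004,"wx":0,"wy":0,"wz":0,"hand":0},{"x":-0.0005,"y":0,"z":0.006,"wx":0,"wy":0,"wz":0,"hand":0},{"x":-0.0005,"y":0,"z":0.006,"wx":0,"wy":0,"wz":0,"hand":0}])

```text
time: 11.62
tool_pos: [0.54, 0.1025, 0.0448]
tool_rot: [-3.141, 0.0, 1.623]
contact_force: [0.3, -0.4, -0.4]
opening: 0.0232
```

Call:
move_arm(deltas=[{"x":0,"y":0,"z":0.002,"wx":0,"wy":0,"wz":0,"hand":0},{"x":0,"y":0,"z":0.004,"wx":0,"wy":0,"wz":0,"hand":0},{"x":0,"y":0,"z":0.004,"wx":0,"wy":0,"wz":0,"hand":0}])

```text
time: 12.0
tool_pos: [0.5403, 0.1025, 0.0412]
tool_rot: [3.141, 0.0, 1.623]
contact_force: [0.3, -0.6, 1.7]
opening: 0.0231
```

Call:
move_arm(deltas=[{"x":0,"y":0,"z":0.002,"wx":0,"wy":0,"wz":0,"hand":0},{"x":0,"y":0,"z":0.004,"wx":0,"wy":0,"wz":0,"hand":0},{"x":0,"y":0,"z":0.004,"wx":0,"wy":0,"wz":0,"hand":0}])

```text
time: 12.38
tool_pos: [0.5404, 0.1025, 0.0371]
tool_rot: [3.141, 0.0, 1.623]
contact_force: [-0.9, 0.5, 3.3]
opening: 0.023
```

Call:
move_arm(deltas=[{"x":0,"y":0,"z":0.002,"wx":0,"wy":0,"wz":0,"hand":0},{"x":0,"y":0,"z":0.004,"wx":0,"wy":0,"wz":0,"hand":0},{"x":0,"y":0,"z":0.004,"wx":0,"wy":0,"wz":0,"hand":0}])

```text
time: 12.75
tool_pos: [0.5403, 0.1025, 0.033]
tool_rot: [3.141, 0.0, 1.623]
contact_force: [-0.3, -0.8, 5.2]
opening: 0.0228
```

Call:
move_arm(deltas=[{"x":0,"y":0,"z":0.0015,"wx":0,"wy":0,"wz":0,"hand":0},{"x":0,"y":0,"z":0.003,"wx":0,"wy":0,"wz":0,"hand":0},{"x":0,"y":0,"z":0.003,"wx":0,"wy":0,"wz":0,"hand":0}])

```text
time: 13.12
tool_pos: [0.5404, 0.1025, 0.0302]
tool_rot: [3.141, 0.0, 1.623]
contact_force: [-0.6, -0.5, 6.0]
opening: 0.0232
```

```bash
python3 - <<'E'
from h import *
L=[];P_=[]
for i in range(12):
    a=viewer.read_camera("scene" if i%2 else "top")[:,:,::-1];s=monitor.observe();L.append(s['contact_force']);P_.append(np.r_[s['tool_pos'],s['tool_rot']])
    if i>9: cv2.imwrite(f"pics/c{i}.png",a)
print(np.mean(L,0).round(2),np.std(L,0).round(2),np.mean(P_,0).round(4),s['time'])
a=cv2.imread("pics/c11.png");b=cv2.imread("pics/c10.png")
cv2.imwrite("pics/c.png",np.hstack([crop(a,325,110,55,70,8),crop(b,215,195,35,70,8)]))
for c in ([.032,.032],[.032,-.032],[-.032,-.032],[-.032,.032]):
    r=np.radians(3.2);W=[.54+np.cos(r)*c[0]-np.sin(r)*c[1],.1025+np.sin(r)*c[0]+np.cos(r)*c[1],.06]
    print(((px("scene",W)-[325,110]+.5)*8).round(),((px("top",W)-[215,195]+.5)*8).round()+[440,0])
E
```

```text
[-1.25 -0.23  6.58] [0.59 0.39 0.62] [5.4040e-01 1.0250e-01 3.0300e-02 3.1410e+00 1.0000e-04 1.6226e+00] 13.725
[318. 274.] [392. 145.]
[235. 355.] [593. 134.]
[ 68. 302.] [595. 334.]
[156. 226.] [392. 346.]
```

The picture limit is reached, so I'm going on with numbers. Kinematics give 12.7 mm of travel and force gives about 10.5 mm. Going 1.5 mm lower is safe under both estimates. After that I'll check for creep and use an image edge profile.

Call:
move_arm(deltas=[{"x":0,"y":0,"z":0.0008,"wx":0,"wy":0,"wz":0,"hand":0},{"x":0,"y":0,"z":0.0015,"wx":0,"wy":0,"wz":0,"hand":0},{"x":0,"y":0,"z":0.0015,"wx":0,"wy":0,"wz":0,"hand":0}])

```text
time: 14.1
tool_pos: [0.5404, 0.1025, 0.0288]
tool_rot: [3.141, 0.0, 1.623]
contact_force: [-0.8, -0.4, 8.2]
opening: 0.0232
```

```bash
python3 - <<'E'
from h import *
L=[];P_=[];A=[]
for i in range(24):
    a=viewer.read_camera("scene")[:,:,::-1];s=monitor.observe();L.append(s['contact_force']);P_.append(np.r_[s['tool_pos'],s['tool_rot']]);A.append(a)
L=np.array(L)
print(L[:12].mean(0).round(2),L[12:].mean(0).round(2),np.mean(P_,0).round(4),s['time'],s['opening'])
a=np.mean(A,0);cv2.imwrite("pics/d.png",a)
g=a.mean(2)
# profile along world -y through the y- edge of well, at several x offsets, sampled on the rim plane
r=np.radians(3.2);ex=np.array([np.cos(r),np.sin(r),0]);ey=np.array([-np.sin(r),np.cos(r),0]);W=np.array([.54,.1025,.06])
m=np.arange(-44,-14,1.5)
print("mm",m)
for xo in(-.022,.022):
    q=np.array([px("scene",W+ex*xo+ey*t/1000) for t in m],np.float32)
    print("y-",xo,cv2.remap(g.astype(np.float32),q[:,0].copy(),q[:,1].copy(),1).ravel().round())
for yo in(-.022,.0,.02):
    q=np.array([px("scene",W+ey*yo-ex*t/1000) for t in m],np.float32)
    print("x+",yo,cv2.remap(g.astype(np.float32),q[:,0].copy(),q[:,1].copy(),1).ravel().round())
print(px("scene",W-ey*.032),px("scene",W-ey*.029),px("scene",W-ey*.029+[0,0,.003]))
E
```

```text
[-1.17 -0.1   7.45] [-1.41 -0.32  7.22] [5.4040e-01 1.0250e-01 2.8900e-02 3.1410e+00 1.0000e-04 1.6226e+00] 15.3 0.023171186430098332
mm [-44.  -42.5 -41.  -39.5 -38.  -36.5 -35.  -33.5 -32.  -30.5 -29.  -27.5
 -26.  -24.5 -23.  -21.5 -20.  -18.5 -17.  -15.5]
y- -0.022 [138. 142. 138. 134. 129. 123. 124. 129. 136. 144. 148. 152. 152. 153.
 153. 153. 151. 151. 152. 151.]
y- 0.022 [97. 97. 97. 97. 97. 98. 99. 99. 99. 99. 99. 99. 99. 98. 98. 98. 98. 98.
 98. 98.]
x+ -0.022 [103. 101. 101. 101. 100. 100. 100.  99.  99.  99.  99.  99.  98.  98.
  98.  98.  98.  98.  98.  98.]
x+ 0.0 [165. 165. 165. 163. 161. 156. 150. 143. 137. 135. 134. 132. 126. 120.
 116. 118. 125. 130. 134. 134.]
x+ 0.02 [161. 162. 162. 162. 162. 160. 157. 152. 150. 150. 154. 158. 157. 154.
 151. 150. 148. 146. 145. 143.]
[343.28986106 150.54034731] [343.8127577  150.06125062] [343.87800525 149.0931504 ][ WARN:0@14.122] global loadsave.cpp:1063 imwrite_ Unsupported depth image for selected encoder is fallbacked to CV_8U.
```

The two estimates now bracket flush (force 12.5 mm, kinematics 14.1 mm, target 13 mm). The profile across the lit rim edge shows only a narrow dark gap and no side face. Now I'll hold.

Call:
move_arm(deltas=[{"x":0,"y":0,"z":0,"wx":0,"wy":0,"wz":0,"hand":0},{"x":0,"y":0,"z":0,"wx":0,"wy":0,"wz":0,"hand":0},{"x":0,"y":0,"z":0,"wx":0,"wy":0,"wz":0,"hand":0},{"x":0,"y":0,"z":0,"wx":0,"wy":0,"wz":0,"hand":0},{"x":0,"y":0,"z":0,"wx":0,"wy":0,"wz":0,"hand":0},{"x":0,"y":0,"z":0,"wx":0,"wy":0,"wz":0,"hand":0},{"x":0,"y":0,"z":0,"wx":0,"wy":0,"wz":0,"hand":0},{"x":0,"y":0,"z":0,"wx":0,"wy":0,"wz":0,"hand":0}])

```text
time: 16.3
tool_pos: [0.5404, 0.1025, 0.0289]
tool_rot: [3.141, 0.0, 1.623]
contact_force: [-1.6, -0.2, 7.5]
opening: 0.0234
```

Call:
move_arm(deltas=[{"x":0,"y":0,"z":0,"wx":0,"wy":0,"wz":0,"hand":0},{"x":0,"y":0,"z":0,"wx":0,"wy":0,"wz":0,"hand":0},{"x":0,"y":0,"z":0,"wx":0,"wy":0,"wz":0,"hand":0},{"x":0,"y":0,"z":0,"wx":0,"wy":0,"wz":0,"hand":0},{"x":0,"y":0,"z":0,"wx":0,"wy":0,"wz":0,"hand":0},{"x":0,"y":0,"z":0,"wx":0,"wy":0,"wz":0,"hand":0},{"x":0,"y":0,"z":0,"wx":0,"wy":0,"wz":0,"hand":0},{"x":0,"y":0,"z":0,"wx":0,"wy":0,"wz":0,"hand":0}])

```text
time: 17.3
tool_pos: [0.5404, 0.1025, 0.0289]
tool_rot: [3.141, 0.0, 1.623]
contact_force: [-1.3, -0.8, 6.6]
opening: 0.0233
```

```bash
python3 - <<'E'
from h import *
L=[]
a0=cv2.imread("pics/d.png").astype(float);A=[]
for i in range(24):
    A.append(viewer.read_camera("scene")[:,:,::-1]);s=monitor.observe();L.append(s['contact_force'])
print(np.mean(L,0).round(2),s['tool_pos'],s['opening'],s['time'])
print("max image change near cover",np.abs(np.mean(A,0)-a0)[110:180,325:380].max())
s0=cv2.imread("pics/scene0.png").astype(float);d=np.abs(np.mean(A,0)-s0)
for n,(x,y) in dict(oval=(192,270),hexagon=(420,185),column=(393,215),roof=(333,267)).items(): print(n,d[y-20:y+20,x-20:x+20].max().round())
E
```

```text
[-1.23 -0.15  7.37] [0.54036639 0.10255844 0.02886135] 0.023565396430341057 18.5
max image change near cover 2.0
oval 98.0
hexagon 8.0
column 67.0
roof 70.0
```

```bash
python3 - <<'E'
from h import *
b=cv2.imread("pics/scene0.png");a=cv2.imread("pics/d.png")
for n,(x,y),lo,hi in(("roof",(333,267),(172,160,60),(4,255,255)),("oval",(192,270),(165,40,80),(178,160,255)),("column",(393,215),(10,10,120),(35,95,255))):
  for im in(b,a):
    h=cv2.cvtColor(im[y-28:y+28,x-28:x+28],cv2.COLOR_BGR2HSV).astype(int)
    H=h[...,0];hm=(H>=lo[0])|(H<=hi[0]) if lo[0]>hi[0] else (H>=lo[0])&(H<=hi[0])
    m=hm&(h[...,1]>=lo[1])&(h[...,1]<=hi[1])&(h[...,2]>=lo[2]);v,u=np.nonzero(m);print(n,m.sum(),u.mean().round(1),v.mean().round(1))
robot.hand_in()
E
```

```text
roof 591 29.1 28.1
roof 600 29.3 28.2
oval 0 nan nan
oval 0 nan nan
column 601 27.1 27.7
column 608 27.1 27.7
the job is handed in; nothing more can be done<stdin>:7: RuntimeWarning: Mean of empty slice.
  ret = ret.dtype.type(ret / rcount)
```

I gripped the small beech cover by its knob, set it into the well and pressed it about flush. I handed the job in at 18.5 s with the gripper still holding it down; no verdict came back.

**Hold:** from 14.1 s on (over 4 s), the tool stayed still at a reported z of 0.0289. The push averaged 7.4 N, the grip was set to 45 N, and the image near the cover did not change.

**Height:** my two estimates of platform travel disagree by about 1.5 mm. Force gives 12.5 mm and tool height gives 14.1 mm; the target is 13 mm. Both are inside the 8–18 mm band. I had no pictures left to see it flush; a brightness profile across the rim showed only a narrow gap.

**What went wrong:**
- The fingertips turned out to be about 36 mm above the reported tool point. The first grasp closed on air, and a light touch probe reaching about 21 N on the knob's top gave me the offset.
- One early move was refused for missing keys, so the arm did not move.

**Blocks:** the roof and column had not moved in the image, and the hexagon's patch hardly changed. The oval check failed because its colour mask found nothing. No planned path came near the oval except to pass well above it.

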